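# Finish the pyramid of pressure vessels

## Robot

A 6-joint arm with a two-finger parallel gripper is mounted at the origin on the work surface. World frame = base frame: x ahead of the robot, y to its left, z up, the work surface at z = 0. Lengths are in m, angles in rad, forces in N, time in s.
With the tool pointing down it reaches from about 0.3 to 0.875 m from the base axis. Payload 4.2 kg.
Tool frame: the origin (TCP) lies between the finger pads; the fingertips stand 17 mm ahead of it and the grasp point (between the pads) lies 2 mm behind it (robot.finger_overhang is the distance from the TCP to the fingertips, in m); z points along the fingers, y is the direction in which the jaws open and shut (so a half turn about z gives the same grasp; the last joint's range is limited). The gripper opens to 85 mm and grips with 20 to 120 N. Pads are 22 mm wide; open, the fingers measure 114 mm over their backs; the gripper's body (76 mm by 85 mm) begins 54 mm behind the grasp point. The pads swing forward as they close: fully open they stand 13 mm farther back than shut.
Start: joints at [1.142, 0.32, 1.565, -0, 1.257, -0.02], TCP at [0.229, 0.528, 0.248] pointing down, gripper open.
Joint ranges: [-3.11, 3.11], [-0.84, 2.01], [0.21, 2.61], [-1.34, 4.49], [0.05, 2.63], [-2.56, 2.56]. Speed limits (rad/s): [2.57, 2.57, 3.14, 3.14, 3.14, 3.14].

## Interface

Orientations are given as a 3x3 rotation matrix whose columns are the frame's x, y, z axes.
In Python, from workcell import robot, eyes, order, finder gives the robot as it stands.
- The arm moves only by the tool step_arm, never from a script. Its argument "targets" is a list of rows, each a list of 7 numbers: the shift along the world's x, y, z normalised to -1 to 1, where 1 is 75 cm, then the turn, a rotation vector about the world's x, y, z normalised to -1 to 1, where 1 is 30 degrees, then the closure, from -1 (fully open) to 1 (shut). A call has 1 to 20 rows; each row is the pose to reach, as a shift and turn from the pose measured when the call began; what a row does not reach only later rows make up. A row lasts 1/8 s, in which the tool goes at most 62.5 mm and 10.7 degrees, less where a joint would pass 70% of its speed; a pose out of reach is approached as far as the arm can. A call with a number of a shift or a turn outside -1 to 1 is refused whole. A call with a gripper value outside its range is refused whole. The fingers move at their own pace and stop on an object; the grip force is fixed at half the most. Time passes only in rows, so rows that repeat a pose let the fingers close. It gives the time, the measured TCP pose, the force and the opening at its end, in the units of the state.
- robot.get_state(): the state, without advancing time (a new reading comes with each control period).
- eyes.grab_frame(name): name is "scene" or "top" or "wrist"; returns a dict with "pixels" (480x640x3 uint8, red, green, blue), "fx", "fy", "cx", "cy" (pixels), "T" (4x4, takes a point from camera to world coordinates); the wrist camera has in their place "hand_eye" (4x4, takes a point from camera to tool coordinates, whose origin is the TCP and whose axes are the flange's). Camera axes: x right, y down, z forward; pixel columns grow to the right and rows downward; lengths in m; the calibration is good to about 2 mm. A picture is of the moment at which its call begins: read the wrist's pose just before it. There is no depth.
- order.close_job(): hands the job in, once; it reports no verdict.
Trained networks look in the newest picture that a camera, given by its name, has taken for a name from the list of things; names that differ only in an ending like _2 or _b are one class to them, and where a whole thing is asked for, a point or a joint stands for the part that bears it (a point fixed in the world has none). Each returns a list of dicts, best first, with "p" (0 to 1); they miss things now and then, are a little off and sometimes report something else, mostly with a low value. They report only what shows in the picture. A call takes as long as a camera call. They do not tell look-alikes from the thing itself.
- finder.silhouettes(camera, query): "mask" (480x640 bool, what is visible of it).
- finder.mark_of(camera, query): "point" ([x, y, z] in m, in world coordinates, good to about 4 mm: a listed point, or the origin of a listed thing).
The state is a dict: "t": time; "joints": joint angles; "qd": joint speeds; "joint_efforts": joint torques, N m; "tcp_pos": TCP position; "tcp_rot": TCP orientation; "wrist_force": force on the tool from outside, world axes, zero at the start; "moment": the same for the moment, N m; "grip_width": opening from 0.0 (shut) to 1.0 (fully open).
Only numpy, scipy, OpenCV 4.12 (cv2) and the standard library are available. Lean on these libraries where they do the work, as an engineer would, in place of code of your own. Each camera call takes 0.05 s, during which the arm holds its last target. There are 200 camera calls.

## Task

Finish the pyramid of steel vessels in the cradle. Draw the vessel that is tucked under the low plate straight out onto the open bench and let go of it there; take it again by its two flat ends and lower it into the empty gap of the second row, beside the vessel already there; then saddle the spare vessel from the bench on top of those two. All should lie in line with the rest, set down gently and not dropped; leave the other vessels and everything else on the bench where they are.

Things in the scene. Friction and masses are not known exactly. Their poses are not given: they have to be found in the camera images.
- cradle: fixed aluminium cradle, a 90 x 154 mm base plate 6 mm thick with 28 mm high cheeks on both sides (y = +-67 to +-76 mm) and open ends; origin under its centre at bench level, x along the axes of the vessels, y across the rows, z up. The bottom row has three vessels, centres at y = -44, 0, +44 mm and z = 28 mm; the second row belongs at y = -22 and +22 mm, z = 66 mm; the top one at y = 0, z = 104 mm; all at x = 0
- stand: fixed low aluminium plate, 140 (x) x 190 (y) x 8 mm, on four 14 mm round legs (at x = -55 and +58, y = +-85 mm), with a bolted reactor block and gauge on its rear part (x from +23 to +64 mm, up to 110 mm above the bench); origin at bench level under its centre, -x is its open front; underside 50 mm and top 58 mm above the bench, front edge at x = -70 mm
- tucked: plain stainless-steel cylinder with flat ends, 44 mm in diameter and 58 mm long, 0.25 to 0.46 kg, lying on its side, free to roll; origin at its centre, x along its axis (y and z turn as it rolls); it lies on the bench, partly under the front edge of the plate: about 32 mm of it stick out, its axis roughly along the plate's x, 6 mm of free height above it
- spare: plain stainless-steel cylinder with flat ends, 44 mm in diameter and 58 mm long, 0.25 to 0.46 kg, lying on its side, free to roll; origin at its centre, x along its axis (y and z turn as it rolls); it lies alone on the open bench, centre 22 mm above it
- mate: plain stainless-steel cylinder with flat ends, 44 mm in diameter and 58 mm long, 0.25 to 0.46 kg, lying on its side, free to roll; origin at its centre, x along its axis (y and z turn as it rolls); it already lies in the second row of the pyramid, in the gap at y = +22 mm of the cradle (the gap at y = -22 mm is empty)
- base0: plain stainless-steel cylinder with flat ends, 44 mm in diameter and 58 mm long, 0.25 to 0.46 kg, lying on its side, free to roll; origin at its centre, x along its axis (y and z turn as it rolls); bottom row of the pyramid, y = -44 mm of the cradle
- base1: plain stainless-steel cylinder with flat ends, 44 mm in diameter and 58 mm long, 0.25 to 0.46 kg, lying on its side, free to roll; origin at its centre, x along its axis (y and z turn as it rolls); bottom row, middle
- base2: plain stainless-steel cylinder with flat ends, 44 mm in diameter and 58 mm long, 0.25 to 0.46 kg, lying on its side, free to roll; origin at its centre, x along its axis (y and z turn as it rolls); bottom row, y = +44 mm of the cradle
- bottle_a: bystander: closed glass bottle with orange cap, 70 mm wide, 140 mm high, origin under its foot
- bottle_b: bystander: closed glass bottle with orange cap and blank label, 70 mm wide, 150 mm high, origin under its foot
- spanner: bystander: steel wrench 150 mm long lying on the bench, x along it
- flange: bystander: flat steel ring, 60 mm wide, 14 mm high, origin under its centre
- fitting: bystander: waisted brass fitting standing upright, 24 mm wide, 40 mm high, origin under its foot
- beaker: bystander: open glass beaker, 72 mm wide, 90 mm high, origin under its foot
- jar: bystander: white plastic jar, 60 mm wide, 80 mm high, origin under its foot
Things that resemble listed ones, but are neither listed nor needed, are in the scene too. What is shaped like the mate but blue is not meant. Several things have the shape of the cradle; the one meant has the colours described above.

How it is judged:
By the outcome, as a careful person would: the job done as asked, in the order asked, and still so for the second after the job is handed in, with the robot touching nothing.
It also fails if it takes over 56 s, if anything falls off the work surface, if the arm or the gripper's body presses on something with over 40 N, if the wrist force passes 120 N, or if a joint passes its speed limit or range.

## Working session

There is one attempt and no reset: what is moved stays moved. The work goes in short steps, Python scripts to look and compute and a tool call to move; the robot and the scene stay as the last step left them, time stands still between calls to the robot, and variables do not carry over. Pictures are saved under pics/ and viewed, about 8 in all and at most 12, crops included, and the job is handed in when it is done.

Besides the shell and the picture viewer there is one more tool, called after "Request:" as name(argument=value, ...) on one line, values as JSON. step_arm: Moves the arm, as the interface text tells. Scaled input: -1 to 1 covers 75 cm each way for a shift and 30 degrees each way for a turn. Its arguments: {"type":"object","properties":{"targets":{"type":"array"}},"required":["targets"]}

```bash
mkdir -p pics; ls; python3 - <<'E'
from workcell import robot,eyes,order,finder
import cv2,numpy as np
for c in ["scene","top"]:
    f=eyes.grab_frame(c); cv2.imwrite(f"pics/{c}0.png",f["pixels"][:,:,::-1])
    print(c,f["fx"],f["cx"],f["cy"],np.round(f["T"],3).tolist())
    for n in ["cradle","stand","tucked","spare","mate","base0","base1","base2","spanner","bottle_a","beaker"]:
        r=finder.mark_of(c,n); print(n,[(round(q["p"],2),np.round(q["point"],3).tolist()) for q in r[:6]])
s=robot.get_state();print(s["t"],s["tcp_pos"],np.round(s["tcp_rot"],3).tolist())
E
```

```text
pics
scene 529.2838024758634 319.05089198312135 236.27351651053036 [[0.731, 0.58, -0.359, 1.147], [0.682, -0.616, 0.394, -0.618], [0.008, -0.533, -0.846, 1.342], [0.0, 0.0, 0.0, 1.0]]
cradle [(0.75, [0.388, 0.296, 0.002]), (0.61, [0.576, 0.276, -0.004]), (0.16, [0.572, 0.301, 0.067])]
stand [(0.76, [0.561, -0.269, -0.002]), (0.24, [0.573, 0.302, 0.063])]
tucked [(0.54, [0.483, -0.259, 0.022])]
spare [(0.74, [0.537, 0.023, 0.021])]
mate [(0.8, [0.573, 0.3, 0.068]), (0.8, [0.71, 0.31, 0.019])]
base0 [(0.68, [0.572, 0.281, 0.024]), (0.58, [0.582, 0.23, 0.029]), (0.51, [0.569, 0.323, 0.026])]
base1 [(0.68, [0.572, 0.281, 0.024]), (0.58, [0.582, 0.23, 0.029]), (0.51, [0.569, 0.323, 0.026])]
base2 [(0.68, [0.572, 0.281, 0.024]), (0.58, [0.582, 0.23, 0.029]), (0.51, [0.569, 0.323, 0.026])]
spanner [(0.54, [0.381, -0.027, -0.001])]
bottle_a [(0.84, [0.788, -0.111, 0.004]), (0.6, [0.761, 0.128, -0.001]), (0.29, [0.577, 0.279, 0.025])]
beaker [(0.97, [0.547, 0.451, 0.002]), (0.7, [0.527, -0.484, -0.003]), (0.39, [0.572, 0.304, 0.066])]
top 497.77661668439515 312.80916311747075 242.676595497931
[... 305 characters left out ...]
ate [(0.95, [0.71, 0.309, 0.02]), (0.68, [0.574, 0.298, 0.063])]
base0 [(0.9, [0.573, 0.278, 0.029]), (0.84, [0.58, 0.23, 0.026]), (0.53, [0.565, 0.317, 0.03])]
base1 [(0.9, [0.573, 0.278, 0.029]), (0.84, [0.58, 0.23, 0.026]), (0.53, [0.565, 0.317, 0.03])]
base2 [(0.9, [0.573, 0.278, 0.029]), (0.84, [0.58, 0.23, 0.026]), (0.53, [0.565, 0.317, 0.03])]
spanner [(0.93, [0.376, -0.025, -0.002])]
bottle_a [(0.75, [0.783, -0.113, -0.002]), (0.64, [0.764, 0.128, 0.001]), (0.49, [0.562, -0.27, -0.0]), (0.44, [0.524, -0.481, -0.002])]
beaker [(0.85, [0.547, 0.451, 0.002]), (0.4, [0.762, 0.129, 0.0])]
1.2 [0.22857174 0.52762381 0.24833926] [[-0.918, 0.398, 0.0], [0.398, 0.918, 0.0], [-0.0, 0.0, -1.0]]
```

View pics/top0.png

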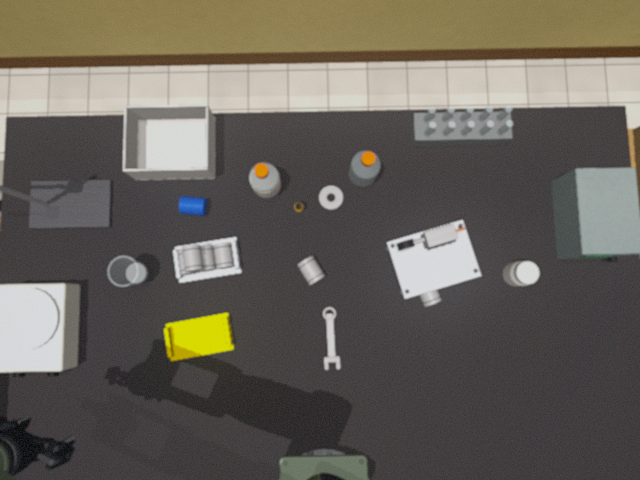

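View pics/scene0.png

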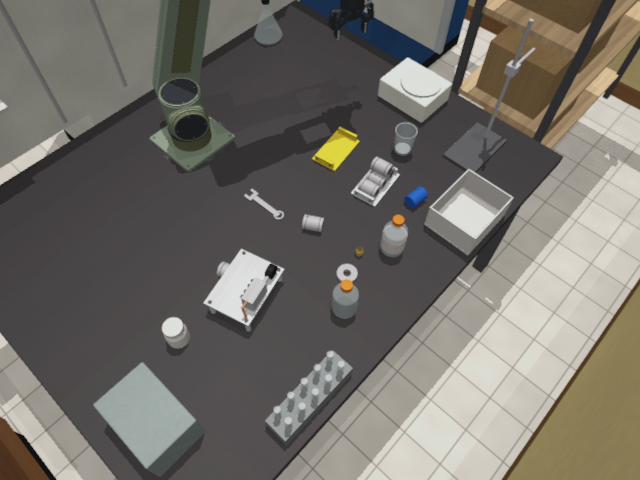

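The pictures show the white cradle at top-view pixel (207,259), with the second-row gap on its right side. The yellow cradle at (199,337) and the blue vessel at (192,206) are decoys. The stand is at (434,260) with the tucked vessel poking out at (430,297), and the spare is at (311,270). Next I'll look at the cradle from the wrist.

Request:
step_arm(targets=[[0.36, -0.344, 0.11, 0, 0, -1, -1], [0.36, -0.344, 0.11, 0, 0, -1, -1], [0.36, -0.344, 0.11, 0, 0, -1, -1], [0.36, -0.344, 0.11, 0, 0, -1, -1], [0.36, -0.344, 0.11, 0, 0, -1, -1], [0.36, -0.344, 0.11, 0, 0, -1, -1], [0.36, -0.344, 0.11, 0, 0, -1, -1], [0.36, -0.344, 0.11, 0, 0, -1, -1], [0.36, -0.344, 0.11, 0, 0, -1, -1]])

```text
t: 2.33
tcp_pos: [0.4974, 0.2706, 0.3304]
tcp_rot: [[-0.597, 0.802, -0.001], [0.802, 0.597, 0.0], [0.001, -0.001, -1.0]]
wrist_force: [0.1, -0.1, 1.1]
grip_width: 1.0
```

```bash
cat > h.py <<'E'
from workcell import robot,eyes,order,finder
import cv2,numpy as np
def shot(name):
    s=robot.get_state(); f=eyes.grab_frame("wrist")
    M=np.eye(4);M[:3,:3]=s["tcp_rot"];M[:3,3]=s["tcp_pos"]
    f["T"]=M@f["hand_eye"]
    cv2.imwrite(f"pics/{name}.png",f["pixels"][:,:,::-1])
    np.savez(f"pics/{name}.npz",T=f["T"],K=[f["fx"],f["fy"],f["cx"],f["cy"]])
    return s,f
def load(name):
    d=np.load(f"pics/{name}.npz");return d["T"],d["K"]
def back(T,K,uv,z):
    "pixels to world points at height z"
    uv=np.atleast_2d(uv).astype(float)
    d=np.c_[(uv[:,0]-K[2])/K[0],(uv[:,1]-K[3])/K[1],np.ones(len(uv))]@T[:3,:3].T
    return T[:3,3]+d*((z-T[2,3])/d[:,2])[:,None]
def proj(T,K,P):
    p=(np.atleast_2d(P)-T[:3,3])@T[:3,:3]
    return np.c_[p[:,0]/p[:,2]*K[0]+K[2],p[:,1]/p[:,2]*K[1]+K[3]]
def cyl(c,yaw,r=.022,L=.058,n=48):
    a=np.linspace(0,2*np.pi,n);u=np.array([np.cos(yaw),np.sin(yaw),0]);v=np.array([-u[1],u[0],0])
    ring=np.cos(a)[:,None]*v*r+np.sin(a)[:,None]*[0,0,r]
    return np.r_[c+u*L/2+ring,c-u*L/2+ring]
def fitcyl(T,K,mask,z,x0):
    "fit x,y,yaw of a lying vessel to a mask by IoU"
    from scipy.optimize import minimize
    def cost(q):
        P=cyl(np.array([q[0],q[1],z]),q[2]*10)
        h=cv2.convexHull(np.round(proj(T,K,P)*16).astype(np.int32))
        m=np.zeros(mask.shape,np.uint8);cv2.fillConvexPoly(m,h,1,shift=4)
        return 1-(m&mask).sum()/((m|mask).sum()+1)
    q0=[x0[0],x0[1],x0[2]/10]
    r=minimize(cost,q0,method="Nelder-Mead",options=dict(initial_simplex=[q0]+[[q0[j]+.006*(i==j) for j in range(3)] for i in range(3)],maxiter=200))
    return r.x[0],r.x[1],r.x[2]*10,1-r.fun
E
python3 - <<'E'
from h import *
s,f=shot("w1");print(s["t"],s["tcp_pos"],np.round(s["tcp_rot"],3).tolist(),np.round(s["joints"],2))
K=f["fx"],f["fy"],f["cx"],f["cy"];print(K,np.round(f["hand_eye"],3).tolist())
for n in ["cradle","mate","base0"]:
    for q in finder.mark_of("wrist",n)[:4]: print(n,round(q["p"],2),np.round(q["point"],4),proj(f["T"],K,q["point"]).round())
for q in finder.silhouettes("wrist","mate")[:5]:
    m=q["mask"].astype(np.uint8);ys,xs=np.nonzero(m);print(q["p"],m.sum(),xs.mean(),ys.mean(), fitcyl(f["T"],K,m,.066,(.570,.30,.15)))
E
```

```text
2.325 [0.49744827 0.27057825 0.33042507] [[-0.597, 0.802, -0.001], [0.802, 0.597, 0.0], [0.001, -0.001, -1.0]] [ 0.48  0.27  1.43  0.    1.44 -0.16]
(330.9936401643635, 330.9936401643635, 316.69734089358445, 238.135817987687) [[-0.0, -0.958, -0.286, 0.071], [1.0, 0.0, -0.001, -0.001], [0.001, -0.286, 0.958, -0.127], [0.0, 0.0, 0.0, 1.0]]
cradle 0.72 [ 0.3855  0.2935 -0.0017] [[260. 128.]]
cradle 0.47 [ 0.4848 -0.2621  0.0198] [[124. 443.]]
mate 0.94 [0.7077 0.3101 0.0245] [[456. 263.]]
mate 0.69 [0.5711 0.2994 0.0683] [[382. 219.]]
base0 0.89 [0.5791 0.2758 0.0307] [[370. 230.]]
base0 0.8 [0.5796 0.2302 0.0293] [[349. 256.]]
base0 0.73 [0.566  0.321  0.0249] [[383. 197.]]
0.81 1427 453.8185003503854 264.37281009110023 (np.float64(0.57), np.float64(0.3), np.float64(0.15), np.float64(0.0))
0.65 2035 381.0653562653563 222.37395577395577 (np.float64(0.5726284028785907), np.float64(0.2956351776177554), np.float64(0.1581263404250215), np.float64(0.9849878934624697))
```

View pics/w1.png

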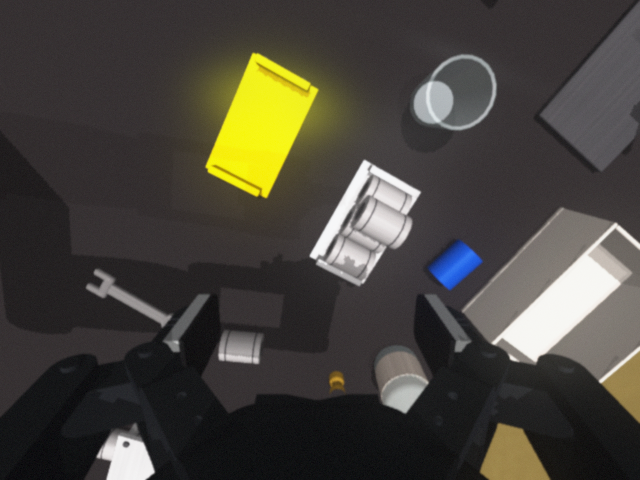

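Wrist view: the mate at (381,222) fits at (0.573, 0.296) with a yaw of about 9°. The gap is at about (345,225), and the spare is visible at (240,347). I'll move on past the spare to the tucked vessel.

Request:
step_arm(targets=[[0, -0.293, 0, 0, 0, -1, -1], [0, -0.293, 0, 0, 0, -1, -1], [0, -0.293, 0, 0, 0, -1, -1], [0, -0.293, 0, 0, 0, -1, -1], [0, -0.293, 0, 0, 0, -1, -1], [0, -0.293, 0, 0, 0, -1, -1]])

```text
t: 3.32
tcp_pos: [0.4979, 0.0515, 0.3308]
tcp_rot: [[-0.117, 0.993, -0.0], [0.993, 0.117, 0.001], [0.001, 0.0, -1.0]]
wrist_force: [-0.5, 1.3, 0.0]
grip_width: 1.0
```

```bash
python3 - <<'E'
from h import *
s,f=shot("w2");print(s["t"],s["tcp_pos"],np.round(s["joints"],2))
K=f["fx"],f["fy"],f["cx"],f["cy"]
for q in finder.silhouettes("wrist","spare")[:5]:
    m=q["mask"].astype(np.uint8);ys,xs=np.nonzero(m);print(q["p"],m.sum(),xs.mean(),ys.mean(), np.round(fitcyl(f["T"],K,m,.022,(.54,.022,.35)),4))
E
```

```text
3.325 [0.49789115 0.05147174 0.33079841] [ 0.08  0.16  1.58  0.    1.41 -0.04]
0.7 1448 346.1761049723757 223.70303867403314 [0.5403 0.0181 0.4796 0.933 ]
0.54 255 461.33725490196076 214.96470588235294 [0.54  0.022 0.35  0.   ]
0.47 2489 406.9650462032945 51.76657292085175 [0.54  0.022 0.35  0.   ]
```

Request:
step_arm(targets=[[-0.06, -0.333, 0, 0, 0, -1, -1], [-0.06, -0.333, 0, 0, 0, -1, -1], [-0.06, -0.333, 0, 0, 0, -1, -1], [-0.06, -0.333, 0, 0, 0, -1, -1], [-0.06, -0.333, 0, 0, 0, -1, -1], [-0.06, -0.333, 0, 0, 0, -1, -1], [-0.06, -0.333, 0, 0, 0, -1, -1]])

```text
t: 4.3
tcp_pos: [0.4535, -0.1962, 0.3307]
tcp_rot: [[0.392, 0.92, 0.0], [0.92, -0.392, 0.001], [0.001, -0.0, -1.0]]
wrist_force: [-0.1, -1.1, 0.3]
grip_width: 1.001
```

```bash
python3 - <<'E'
from h import *
s,f=shot("w3");print(s["t"],s["tcp_pos"],np.round(s["tcp_rot"],3).tolist(),np.round(s["joints"],2))
K=f["fx"],f["fy"],f["cx"],f["cy"]
for q in finder.silhouettes("wrist","tucked")[:4]:
    m=q["mask"].astype(np.uint8);ys,xs=np.nonzero(m);print(q["p"],m.sum(),xs.mean(),ys.mean())
    if q["p"]>.3:
        np.save("pics/tm.npy",m)
        c=cv2.findContours(m,0,1)[0];c=max(c,key=cv2.contourArea)
        print(cv2.approxPolyDP(c,2.5,True)[:,0].tolist())
    break
E
```

```text
4.3 [ 0.45345887 -0.19619397  0.33067144] [[0.392, 0.92, 0.0], [0.92, -0.392, 0.001], [0.001, -0.0, -1.0]] [-0.43  0.15  1.59  0.    1.41 -0.03]
0.62 678 347.10766961651916 241.0457227138643
[[345, 222], [332, 239], [347, 257], [352, 258], [363, 244]]
```

View pics/w3.png

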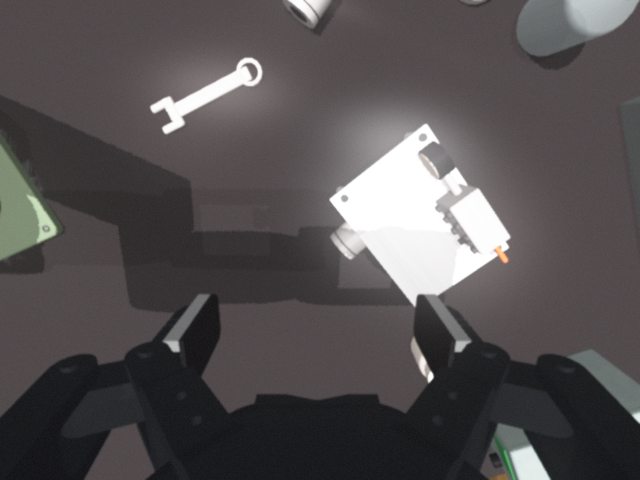

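The tucked vessel shows at (347,241), poking out from the front-left edge of the plate. I'll move closer and turn further.

Request:
step_arm(targets=[[0.01, -0.09, -0.17, 0, 0, -1, -1], [0.01, -0.09, -0.17, 0, 0, -1, -1], [0.01, -0.09, -0.17, 0, 0, -1, -1], [0.01, -0.09, -0.17, 0, 0, -1, -1]])

```text
t: 4.9
tcp_pos: [0.4607, -0.2631, 0.2019]
tcp_rot: [[0.798, 0.603, -0.002], [0.603, -0.798, 0.002], [-0.0, -0.003, -1.0]]
wrist_force: [0.6, 0.6, 0.1]
grip_width: 1.001
```

```bash
python3 - <<'E'
from h import *
s,f=shot("w4");print(s["t"],s["tcp_pos"],np.round(s["tcp_rot"],3).tolist(),np.round(s["joints"],2))
K=f["fx"],f["fy"],f["cx"],f["cy"]
for q in finder.silhouettes("wrist","tucked")[:1]:
    m=q["mask"].astype(np.uint8);ys,xs=np.nonzero(m);print(q["p"],m.sum(),xs.mean(),ys.mean())
    np.save("pics/tm.npy",m)
    c=cv2.findContours(m,0,1)[0];c=max(c,key=cv2.contourArea)
    print(cv2.approxPolyDP(c,2.,True)[:,0].tolist())
im=f["pixels"][:,:,::-1].copy()
cv2.imwrite("pics/w4c.png",cv2.resize(im[100:340,200:520],None,fx=2.5,fy=2.5,interpolation=2))
E
```

```text
4.9 [ 0.4606628  -0.26306363  0.20185731] [[0.798, 0.603, -0.002], [0.603, -0.798, 0.002], [-0.0, -0.003, -1.0]] [-0.54  0.29  1.74  0.    1.12  0.38]
0.73 1536 325.52734375 218.025390625
[[308, 196], [301, 224], [316, 233], [332, 238], [343, 238], [351, 212], [342, 206]]
```

View pics/w4c.png

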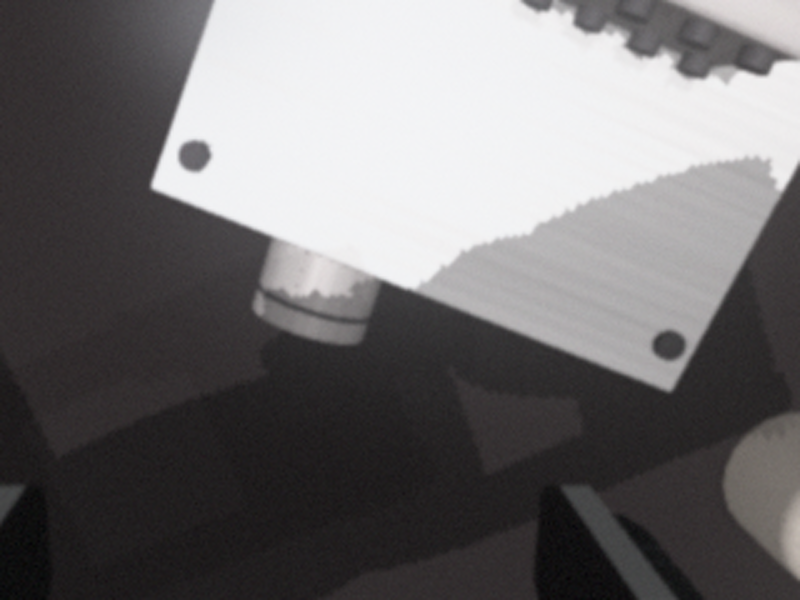

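The close crop shows the plate's front corners at (261,175) and (468,256), with the vessel below that edge around (326,218). I'll fit it with the plate occlusion taken into account.

```bash
python3 - <<'E'
from h import *
from scipy.optimize import minimize
T,K=load("w4");m=np.load("pics/tm.npy")
e=np.array([[260.8,174.8],[468,256.4]])
P=back(T,K,e,.058);print("plate corners",P.round(4),np.linalg.norm(P[1]-P[0]))
d=P[1]-P[0];yaw=np.arctan2(d[0],-d[1]);print("stand yaw",np.degrees(yaw))
v,u=np.mgrid[:480,:640]
front=((u-e[0,0])*(e[1,1]-e[0,1])-(v-e[0,1])*(e[1,0]-e[0,0]))<0
def cost(q):
    h=cv2.convexHull(np.round(proj(T,K,cyl(np.array([q[0],q[1],.022]),q[2]*10))*16).astype(np.int32))
    k=np.zeros(m.shape,np.uint8);cv2.fillConvexPoly(k,h,1,shift=4);k&=front
    return 1-(k&mm).sum()/(k|mm).sum()
mm=m&front
q0=[.483,-.262,yaw/10]
for L in [.006,.003]:
    r=minimize(cost,q0,method="Nelder-Mead",options=dict(initial_simplex=[q0]+[[q0[j]+L*(i==j) for j in range(3)] for i in range(3)]));q0=list(r.x)
x,y,a=q0[0],q0[1],q0[2]*10;print("tucked",x,y,np.degrees(a),1-r.fun)
n=np.array([-np.cos(yaw),-np.sin(yaw)]);ax=np.array([-np.cos(a),-np.sin(a)])
end=np.array([x,y])+.029*ax
print("sticks out",(end-P[0,:2])@n,"end",end,"lateral from stand mid",(np.array([x,y])-P[:,:2].mean(0))@np.array([-n[1],n[0]]))
# spare
T,K=load("w2")
E
```

```text
plate corners [[ 0.4691 -0.2015  0.058 ]
 [ 0.5195 -0.3842  0.058 ]] 0.18947990072532386
stand yaw 15.43655690425469
tucked 0.4831559122200746 -0.2648994025803575 20.2248142315333 0.978818998716303
sticks out 0.03219933330091743 end [ 0.45594395 -0.27492484] lateral from stand mid -0.029900756136924285
```

The fit agrees with the sizes given: plate edge 189.5 mm against 190, and 32.2 mm of the vessel sticking out. Now I'll descend over the part that sticks out.

Request:
step_arm(targets=[[0.0112, -0.0093, -0.1, 0, 0, -0.563, -1], [0.0112, -0.0093, -0.12, 0, 0, -0.563, -1], [0.0112, -0.0093, -0.12, 0, 0, -0.563, -1], [0.0112, -0.0093, -0.17, 0, 0, -0.563, -1], [0.0112, -0.0093, -0.21, 0, 0, -0.563, -1], [0.0112, -0.0093, -0.2425, 0, 0, -0.563, -1], [0.0112, -0.0093, -0.2425, 0, 0, -0.563, -1], [0.0112, -0.0093, -0.2425, 0, 0, -0.563, -1]])

```text
t: 6.0
tcp_pos: [0.4716, -0.2709, 0.0245]
tcp_rot: [[0.938, 0.347, 0.005], [0.347, -0.938, -0.003], [0.004, 0.004, -1.0]]
wrist_force: [-0.4, -0.1, 0.8]
grip_width: 0.998
```

Request:
step_arm(targets=[[0, 0, 0, 0, 0, 0, 0.5], [0, 0, 0, 0, 0, 0, 0.7], [0, 0, 0, 0, 0, 0, 1], [0, 0, 0, 0, 0, 0, 1], [0, 0, 0, 0, 0, 0, 1], [0, 0, 0, 0, 0, 0, 1], [0, 0, 0, 0, 0, 0, 1]])

```text
t: 6.88
tcp_pos: [0.4736, -0.2731, 0.0278]
tcp_rot: [[0.938, 0.346, 0.012], [0.346, -0.938, -0.007], [0.008, 0.011, -1.0]]
wrist_force: [-3.4, -3.9, 12.6]
grip_width: 0.492
```

```bash
python3 - <<'E'
from h import *
s,f=shot("w5");print(s["t"],s["tcp_pos"],s["wrist_force"],s["moment"],s["grip_width"],s["joint_efforts"])
f=eyes.grab_frame("scene");c=proj(f["T"],(f["fx"],f["fy"],f["cx"],f["cy"]),[.47,-.27,.05])[0].astype(int);print(c)
im=f["pixels"][:,:,::-1];b=cv2.resize(im[c[1]-50:c[1]+60,c[0]-50:c[0]+60],(440,440),interpolation=2)
a=cv2.resize(cv2.imread("pics/w5.png")[120:400,200:480],(440,440))
cv2.imwrite("pics/w5c.png",np.hstack([a,b])[:, :800])
E
```

```text
6.875 [ 0.47363844 -0.27309917  0.02781304] [-3.39534532 -3.94590686 12.55814789] [-0.38848337  0.04127154 -0.34454989] 0.4916064972458992 [ 2.81412341e+00 -3.59075725e+01 -1.24865386e+01  3.82454060e-01
 -2.79351597e-02 -3.63790607e-01]
[222 265]
```

View pics/w5c.png

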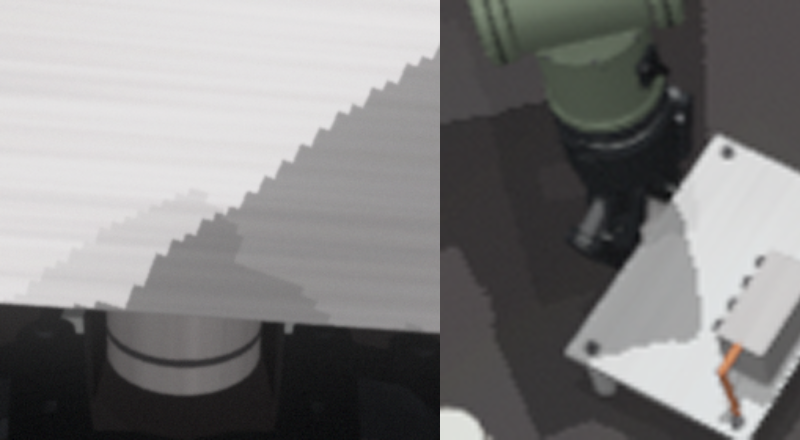

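Left crop: the vessel sits evenly between the fingers at about (185,350). The upward force and the 42 mm width mean the pads closed above its axis. I'll reopen, go lower and close again.

Request:
step_arm(targets=[[0, 0, 0, 0, 0, 0, -0.6], [-0.003, 0.002, -0.004, 0, 0, 0, -0.6], [-0.006, 0.004, -0.012, 0, 0, 0, -0.6], [-0.006, 0.004, -0.013, 0, 0, 0, -0.6], [-0.006, 0.004, -0.013, 0, 0, 0, -0.6], [-0.006, 0.004, -0.013, 0, 0, 0, -0.6]])

```text
t: 7.72
tcp_pos: [0.4693, -0.2702, 0.018]
tcp_rot: [[0.938, 0.346, 0.012], [0.346, -0.938, -0.007], [0.009, 0.011, -1.0]]
wrist_force: [-0.2, -0.2, 0.7]
grip_width: 0.8
```

```bash
python3 - <<'E'
from h import *
s,f=shot("w6");print(s["t"],s["tcp_pos"],s["wrist_force"],s["grip_width"],np.round(s["tcp_rot"],3).tolist())
E
```

```text
7.725 [ 0.46932466 -0.27016648  0.01802483] [-0.17170604 -0.20906413  0.69519105] 0.7995889993682269 [[0.938, 0.346, 0.012], [0.346, -0.938, -0.007], [0.009, 0.011, -1.0]]
```

Request:
step_arm(targets=[[0, 0, 0, 0, 0, 0, 0.2], [0, 0, 0, 0, 0, 0, 0.5], [0, 0, 0, 0, 0, 0, 1], [0, 0, 0, 0, 0, 0, 1], [0, 0, 0, 0, 0, 0, 1], [0, 0, 0, 0, 0, 0, 1]])

```text
t: 8.52
tcp_pos: [0.4697, -0.2705, 0.0185]
tcp_rot: [[0.938, 0.346, 0.013], [0.346, -0.938, -0.008], [0.009, 0.012, -1.0]]
wrist_force: [-0.1, -1.6, 5.9]
grip_width: 0.495
```

Request:
step_arm(targets=[[-0.01, -0.0037, 0, 0, 0, 0, 1], [-0.03, -0.011, 0, 0, 0, 0, 1], [-0.055, -0.0203, 0, 0, 0, 0, 1], [-0.085, -0.0313, 0, 0, 0, 0, 1], [-0.115, -0.0424, 0, 0, 0, 0, 1], [-0.14, -0.0516, 0, 0, 0, 0, 1], [-0.157, -0.058, 0, 0, 0, 0, 1], [-0.163, -0.06, 0, 0, 0, 0, 1], [-0.163, -0.06, 0, 0, 0, 0, 1], [-0.163, -0.06, 0, 0, 0, 0, 1]])

```text
t: 9.78
tcp_pos: [0.3467, -0.3156, 0.0185]
tcp_rot: [[0.938, 0.348, 0.011], [0.348, -0.938, -0.008], [0.007, 0.011, -1.0]]
wrist_force: [-3.6, -2.7, 5.4]
grip_width: 0.497
```

Request:
step_arm(targets=[[0, 0, 0, 0, 0, 0, 0.0], [0, 0, 0, 0, 0, 0, -0.3], [0, 0, 0, 0, 0, 0, -0.7], [0, 0, 0, 0, 0, 0, -1], [0, 0, 0.03, 0, 0, 0, -1], [0, 0, 0.09, 0, 0, 0, -1], [0, 0, 0.16, 0, 0, 0.3, -1], [0, 0, 0.24, 0, 0, 0.6, -1], [0, 0, 0.24, 0, 0, 1, -1], [0, 0, 0.24, 0, 0, 1, -1], [0, 0, 0.24, 0, 0, 1, -1]])

```text
t: 11.15
tcp_pos: [0.3462, -0.3151, 0.1976]
tcp_rot: [[0.64, 0.768, 0.012], [0.769, -0.64, -0.0], [0.008, 0.009, -1.0]]
wrist_force: [-0.0, 0.7, -0.0]
grip_width: 0.996
```

```bash
cat >> h.py <<'E'
def look(name,query,z,x0,near=.06):
    s,f=shot(name);K=f["fx"],f["fy"],f["cx"],f["cy"]
    print(round(s["t"],2),s["tcp_pos"].round(4),"jaw",np.degrees(np.arctan2(s["tcp_rot"][1][1],s["tcp_rot"][0][1])).round(2),"z",np.round(np.array(s["tcp_rot"])[:,2],3),np.round(s["joints"],2))
    c0=proj(f["T"],K,[x0[0],x0[1],z])[0]
    for q in finder.silhouettes("wrist",query):
        m=q["mask"].astype(np.uint8);ys,xs=np.nonzero(m)
        if np.hypot(xs.mean()-c0[0],ys.mean()-c0[1])<50:
            r=fitcyl(f["T"],K,m,z,x0);print(query,round(q["p"],2),m.sum(),np.round(r[:2],4),"yaw",np.degrees(r[2]).round(2),"iou",round(r[3],3))
E
python3 - <<'E'
from h import *
look("w7","tucked",.022,(.361,-.310,.35))
T,K=load("w2")
E
```

```text
11.15 [ 0.3462 -0.3151  0.1976] jaw -39.78 z [ 0.012 -0.    -1.   ] [-0.77  0.19  1.88  0.01  1.06 -0.08]
tucked 0.63 3214 [ 0.3617 -0.3124] yaw 20.31 iou 0.967
```

Request:
step_arm(targets=[[0.02, 0.0035, 0, 0, 0.02, 1, -1], [0.02, 0.0035, 0, 0, 0.02, 1, -1], [0.02, 0.0035, 0, 0, 0.02, 1, -1], [0.02, 0.0035, 0, 0, 0.02, 1, -1]])

```text
t: 11.75
tcp_pos: [0.3612, -0.3124, 0.1968]
tcp_rot: [[0.172, 0.985, -0.001], [0.985, -0.172, 0.004], [0.004, -0.002, -1.0]]
wrist_force: [-0.1, -0.7, 0.5]
grip_width: 0.999
```

```bash
python3 - <<'E'
from h import *
look("w8","tucked",.022,(.3617,-.3124,.35))
E
```

```text
11.75 [ 0.3612 -0.3124  0.1968] jaw -9.88 z [-0.001  0.004 -1.   ] [-0.74  0.21  1.86  0.    1.08 -0.57]
tucked 0.79 3130 [ 0.3622 -0.3124] yaw 18.91 iou 0.975
```

Request:
step_arm(targets=[[0.001, 0, 0, 0, 0, 0.983, -1], [0.001, 0, -0.05, 0, 0, 0.983, -1], [0.001, 0, -0.12, 0, 0, 0.983, -1], [0.001, 0, -0.18, 0, 0, 0.983, -1], [0.001, 0, -0.22, 0, 0, 0.983, -1], [0.001, 0, -0.239, 0, 0, 0.983, -1], [0.001, 0, -0.239, 0, 0, 0.983, -1], [0.001, 0, -0.239, 0, 0, 0.983, -1], [0.001, 0, -0.239, 0, 0, 0.983, -1]])

```text
t: 12.98
tcp_pos: [0.3626, -0.3131, 0.0189]
tcp_rot: [[-0.335, 0.942, -0.0], [0.942, 0.335, 0.001], [0.001, 0.0, -1.0]]
wrist_force: [0.1, 0.0, 0.6]
grip_width: 0.999
```

Request:
step_arm(targets=[[0, 0, 0, 0, 0, 0, -0.5], [0, 0, 0, 0, 0, 0, 0], [0, 0, 0, 0, 0, 0, 0.5], [0, 0, 0, 0, 0, 0, 1], [0, 0, 0, 0, 0, 0, 1], [0, 0, 0, 0, 0, 0, 1]])

```text
t: 13.72
tcp_pos: [0.363, -0.3135, 0.0199]
tcp_rot: [[-0.335, 0.942, 0.001], [0.942, 0.335, 0.0], [-0.0, 0.001, -1.0]]
wrist_force: [-1.1, 1.1, 6.6]
grip_width: 0.672
```

Both flat ends are gripped. Next: lift, and carry to just short of the cradle for a close look.

Request:
step_arm(targets=[[0, 0, 0.02, 0, 0, 0, 1], [0, 0, 0.07, 0, 0, 0, 1], [0, 0, 0.14, 0, 0, 0, 1], [0.01, 0.025, 0.2, 0, 0, 0, 1], [0.03, 0.07, 0.24, 0, 0, 0, 1], [0.055, 0.13, 0.25, 0, 0, -0.1, 1], [0.085, 0.2, 0.25, 0, 0, -0.2, 1], [0.115, 0.27, 0.25, 0, 0, -0.353, 1], [0.145, 0.34, 0.25, 0, 0, -0.353, 1], [0.175, 0.41, 0.25, 0, 0, -0.353, 1], [0.205, 0.48, 0.25, 0, 0, -0.353, 1], [0.235, 0.55, 0.25, 0, 0, -0.353, 1], [0.26, 0.61, 0.25, 0, 0, -0.353, 1], [0.278, 0.65, 0.25, 0, 0, -0.353, 1], [0.287, 0.671, 0.25, 0, 0, -0.353, 1], [0.287, 0.671, 0.25, 0, 0, -0.353, 1], [0.287, 0.671, 0.25, 0, 0, -0.353, 1]])

```text
t: 15.85
tcp_pos: [0.5776, 0.1884, 0.2071]
tcp_rot: [[-0.155, 0.988, -0.0], [0.988, 0.155, -0.001], [-0.001, -0.0, -1.0]]
wrist_force: [-0.0, -1.0, -2.8]
grip_width: 0.67
```

```bash
python3 - <<'E'
from h import *
look("w9","mate",.066,(.5726,.2956,.158))
T,K=load("w9")
for q in finder.mark_of("wrist","cradle")[:3]+finder.mark_of("wrist","base0")[:4]: print(round(q["p"],2),np.round(q["point"],4))
for q in finder.silhouettes("wrist","base0")[:4]:
    m=q["mask"].astype(np.uint8);ys,xs=np.nonzero(m);print(q["p"],m.sum(),xs.mean(),ys.mean(),back(T,K,[xs.mean(),ys.mean()],.04).round(3))
E
```

```text
15.85 [0.5776 0.1884 0.2071] jaw 8.94 z [-0.    -0.001 -1.   ] [ 0.3   0.4   1.55 -0.    1.19  0.14]
mate 0.68 5545 [0.5721 0.2961] yaw 8.58 iou 0.987
0.64 [ 0.387   0.2939 -0.0019]
0.97 [0.5646 0.3196 0.0275]
0.92 [0.5802 0.2326 0.0284]
0.57 [0.5781 0.2778 0.0277]
0.9 1491 330.6566063044936 44.10798122065728 [[0.566 0.331 0.04 ]]
0.67 1897 329.37058513442275 133.57986294148657 [[0.576 0.264 0.04 ]]
```

View pics/w9.png

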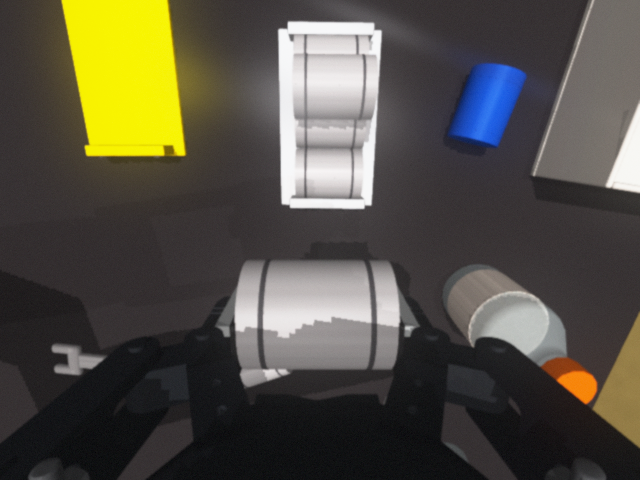

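The vessel hangs level in the grip at (317,315). The gap lies between the mate at (335,87) and base0 at (330,172). I'll cross-check the mate fit against the cradle plate edges.

```bash
python3 - <<'E'
from h import *
T,K=load("w9")
im=cv2.imread("pics/w9.png").astype(int).min(2)
w=np.radians(8.6);u=np.array([np.cos(w),np.sin(w)]);n=np.array([-u[1],u[0]])
g=np.array([.5721,.2961])-.044*n
print("gap from mate",g)
for r in [45,60,80,100,130,160,190]:
    x=np.nonzero(im[r,250:420]>110)[0]+250
    a,b=back(T,K,[[x[0],r],[x[-1]+1,r]],.006)[:,:2]
    print(r,x[0],x[-1],"width",np.linalg.norm(a-b).round(4),"mid rel mate along u",(((a+b)/2-g)@u).round(4), "n",(((a+b)/2-g)@n).round(4))
e=back(T,K,[[329,24],[329,207]],.028);print("cheek outer/inner y rel gap",((e[:,:2]-g)@n).round(4))
E
```

```text
gap from mate [0.57867956 0.25259472]
45 278 381 width 0.0915 mid rel mate along u -0.0005 n 0.0868
60 278 380 width 0.0917 mid rel mate along u -0.0008 n 0.0749
80 278 379 width 0.0922 mid rel mate along u -0.0009 n 0.0587
100 276 377 width 0.0937 mid rel mate along u -0.0025 n 0.0419
130 279 376 width 0.0923 mid rel mate along u -0.0012 n 0.0157
160 280 374 width 0.0917 mid rel mate along u -0.0012 n -0.0118
190 281 372 width 0.0911 mid rel mate along u -0.0013 n -0.0408
cheek outer/inner y rel gap [ 0.0965 -0.0535]
```

```bash
python3 - <<'E'
from h import *
look("w10","tucked",.2092,(.5776,.1884,.156))
E
```

```text
16.1 [0.5782 0.1889 0.2076] jaw 8.93 z [ 0.001 -0.    -1.   ] [ 0.3   0.4   1.55 -0.    1.19  0.14]
tucked 0.82 17537 [0.5773 0.1897] yaw 8.84 iou 0.985
```

Request:
step_arm(targets=[[0, 0.04, -0.03, 0, 0, -0.01, 1], [0, 0.085, -0.06, 0, 0, -0.01, 1], [0, 0.085, -0.1, 0, 0, -0.01, 1], [0, 0.085, -0.14, 0, 0, -0.01, 1], [0, 0.085, -0.17, 0, 0, -0.01, 1], [0, 0.085, -0.182, 0, 0, -0.01, 1], [0, 0.085, -0.182, 0, 0, -0.01, 1], [0, 0.085, -0.182, 0, 0, -0.01, 1]])

```text
t: 17.2
tcp_pos: [0.5789, 0.2531, 0.0721]
tcp_rot: [[-0.15, 0.989, 0.003], [0.989, 0.15, 0.001], [0.0, 0.003, -1.0]]
wrist_force: [0.8, -0.6, -2.6]
grip_width: 0.671
```

Request:
step_arm(targets=[[-0.0015, -0.001, -0.003, 0, 0, 0, 1], [-0.0015, -0.001, -0.005, 0, 0, 0, 1], [-0.0015, -0.001, -0.007, 0, 0, 0, 1], [-0.0015, -0.001, -0.009, 0, 0, 0, 1], [-0.0015, -0.001, -0.0095, 0, 0, 0, 1], [-0.0015, -0.001, -0.0095, 0, 0, 0, 1], [-0.0015, -0.001, -0.0095, 0, 0, 0, 1]])

```text
t: 18.08
tcp_pos: [0.5777, 0.2522, 0.0649]
tcp_rot: [[-0.15, 0.989, 0.003], [0.989, 0.15, 0.0], [-0.0, 0.003, -1.0]]
wrist_force: [0.2, -1.1, -2.6]
grip_width: 0.673
```

Request:
step_arm(targets=[[0, 0, -0.0013, 0, 0, 0, 1], [0, 0, -0.0026, 0, 0, 0, 1], [0, 0, -0.0026, 0, 0, 0, 1]])

```text
t: 18.45
tcp_pos: [0.5779, 0.2521, 0.064]
tcp_rot: [[-0.15, 0.989, 0.003], [0.989, 0.15, 0.0], [-0.0, 0.003, -1.0]]
wrist_force: [-2.3, -4.2, 5.2]
grip_width: 0.672
```

Contact came at the expected height. Release, rise and back off to look.

Request:
step_arm(targets=[[0, 0, 0, 0, 0, 0, 0.2], [0, 0, 0, 0, 0, 0, 0], [0, 0, 0, 0, 0, 0, -0.4], [0, 0, 0, 0, 0, 0, -0.8], [0, 0, 0.02, 0, 0, 0, -0.9], [0, 0, 0.06, 0, 0, 0, -1], [0, 0, 0.12, 0, 0, 0, -1], [0, -0.05, 0.17, 0, 0, 0, -1], [0, -0.1, 0.19, 0, 0, 0, -1], [0, -0.11, 0.19, 0, 0, 0, -1], [0, -0.11, 0.19, 0, 0, 0, -1]])

```text
t: 19.82
tcp_pos: [0.5777, 0.1696, 0.2066]
tcp_rot: [[-0.15, 0.989, 0.003], [0.989, 0.15, 0.001], [0.001, 0.003, -1.0]]
wrist_force: [0.2, -0.5, 0.0]
grip_width: 1.003
```

```bash
python3 - <<'E'
from h import *
look("w11","mate",.066,(.5721,.2961,.15))
look("w12","tucked",.066,(.5777,.2524,.15))
E
```

```text
19.82 [0.5777 0.1696 0.2066] jaw 8.6 z [ 0.003  0.001 -1.   ] [0.27 0.39 1.57 0.   1.18 0.12]
mate 0.75 5901 [0.5721 0.297 ] yaw 8.51 iou 0.977
19.93 [0.5775 0.1704 0.2058] jaw 8.68 z [ 0.002  0.001 -1.   ] [0.27 0.39 1.57 0.   1.18 0.12]
tucked 0.83 4923 [0.5774 0.2521] yaw 8.58 iou 0.962
```

View pics/w12.png

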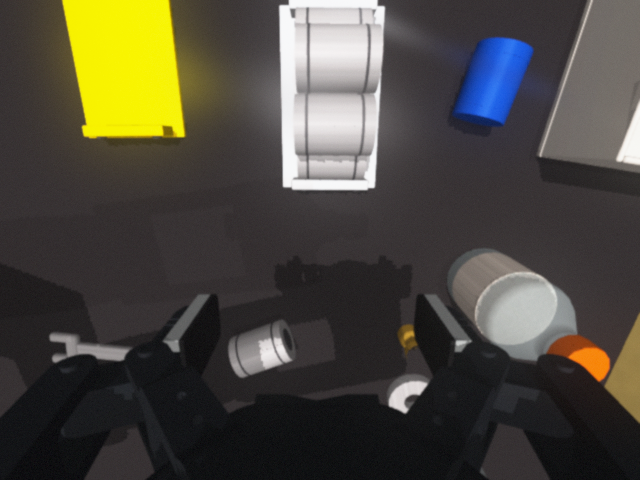

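The vessel sits in line beside the mate at (335,125). Now the spare, visible at (263,347).

Request:
step_arm(targets=[[-0.05, -0.2, 0, 0, 0, 0.6, -1], [-0.05, -0.2, 0, 0, 0, 0.6, -1], [-0.05, -0.2, 0, 0, 0, 0.6, -1], [-0.05, -0.2, 0, 0, 0, 0.6, -1], [-0.05, -0.2, 0, 0, 0, 0.6, -1]])

```text
t: 20.65
tcp_pos: [0.5405, 0.0216, 0.2055]
tcp_rot: [[-0.45, 0.893, 0.002], [0.893, 0.45, 0.002], [0.001, 0.002, -1.0]]
wrist_force: [-0.2, -0.9, 0.5]
grip_width: 0.999
```

```bash
python3 - <<'E'
from h import *
look("w13","spare",.022,(.5403,.018,.47))
E
```

```text
20.65 [0.5405 0.0216 0.2055] jaw 26.75 z [ 0.002  0.002 -1.   ] [ 0.02  0.3   1.71  0.    1.13 -0.45]
spare 0.57 2993 [0.5413 0.0179] yaw 31.32 iou 0.974
```

Request:
step_arm(targets=[[0.001, -0.005, -0.08, 0, 0, 0.13, -1], [0.001, -0.005, -0.107, 0, 0, 0.13, -1], [0.001, -0.005, -0.107, 0, 0, 0.13, -1]])

```text
t: 21.12
tcp_pos: [0.5404, 0.0192, 0.1235]
tcp_rot: [[-0.512, 0.859, -0.003], [0.859, 0.512, 0.002], [0.003, -0.001, -1.0]]
wrist_force: [0.2, 0.7, 0.0]
grip_width: 1.001
```

```bash
python3 - <<'E'
from h import *
look("w14","spare",.022,(.5413,.0179,.52))
a=cv2.imread("pics/w14.png");T,K=load("w14")
for y,c in [(30.7,(0,0,255))]:
    h=cv2.convexHull(proj(T,K,cyl(np.array([.5413,.0179,.022]),np.radians(y))).astype(np.float32)).astype(int)
    cv2.polylines(a,[h],True,c,1)
cv2.imwrite("pics/w14c.png",cv2.resize(a[120:400,180:460],(560,560)))
E
```

```text
21.12 [0.5404 0.0192 0.1235] jaw 30.79 z [-0.003  0.002 -1.   ] [ 0.01  0.38  1.82  0.    0.95 -0.53]
spare 0.96 5275 [0.5416 0.0179] yaw 30.28 iou 0.974
```

View pics/w14c.png

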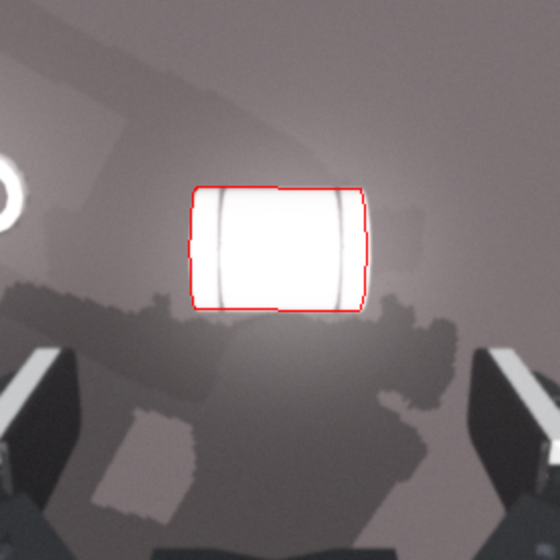

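The overlay outline matches the spare, so I can descend and grip.

Request:
step_arm(targets=[[0.0015, -0.002, -0.04, 0, 0, 0, -1], [0.0015, -0.002, -0.08, 0, 0, 0, -1], [0.0015, -0.002, -0.12, 0, 0, 0, -1], [0.0015, -0.002, -0.14, 0, 0, 0, -1], [0.0015, -0.002, -0.14, 0, 0, 0, -1], [0.0015, -0.002, -0.14, 0, 0, 0, -1], [0.0015, -0.002, -0.14, 0, 0, 0, -1], [0.0015, -0.002, -0.14, 0, 0, 0, -0.5], [0.0015, -0.002, -0.14, 0, 0, 0, 0], [0.0015, -0.002, -0.14, 0, 0, 0, 0.5], [0.0015, -0.002, -0.14, 0, 0, 0, 1], [0.0015, -0.002, -0.14, 0, 0, 0, 1], [0.0015, -0.002, -0.14, 0, 0, 0, 1]])

```text
t: 22.85
tcp_pos: [0.5437, 0.0173, 0.0216]
tcp_rot: [[-0.512, 0.859, 0.004], [0.859, 0.512, 0.001], [-0.001, 0.004, -1.0]]
wrist_force: [-0.4, -0.6, 5.5]
grip_width: 0.669
```

Request:
step_arm(targets=[[0, 0, 0.02, 0, 0, 0, 1], [0, 0, 0.07, 0, 0, 0, 1], [0, 0, 0.14, 0, 0, 0, 1], [0, 0.02, 0.2, 0, 0, -0.2, 1], [0.01, 0.06, 0.25, 0, 0, -0.45, 1], [0.023, 0.11, 0.253, 0, 0, -0.74, 1], [0.035, 0.16, 0.253, 0, 0, -0.74, 1], [0.046, 0.19, 0.253, 0, 0, -0.74, 1], [0.046, 0.204, 0.253, 0, 0, -0.74, 1], [0.046, 0.204, 0.253, 0, 0, -0.74, 1], [0.046, 0.204, 0.253, 0, 0, -0.74, 1]])

```text
t: 24.22
tcp_pos: [0.5779, 0.1693, 0.2112]
tcp_rot: [[-0.148, 0.989, 0.004], [0.989, 0.148, -0.001], [-0.002, 0.003, -1.0]]
wrist_force: [-0.3, -0.6, -3.0]
grip_width: 0.67
```

```bash
python3 - <<'E'
from h import *
s=robot.get_state();p=s["tcp_pos"]
look("w15","spare",p[2]+.0004,(p[0],p[1],.15))
look("w16","mate",.066,(.5721,.297,.15))
look("w16","tucked",.066,(.5777,.2524,.15))
E
```

```text
24.23 [0.5779 0.1693 0.2112] jaw 8.53 z [ 0.004 -0.001 -1.   ] [ 0.27  0.39  1.56 -0.    1.19  0.12]
spare 0.91 16973 [0.5769 0.1705] yaw 8.45 iou 0.994
24.32 [0.5781 0.1693 0.2114] jaw 8.51 z [ 0.004 -0.001 -1.   ] [ 0.27  0.39  1.56 -0.    1.19  0.12]
mate 0.95 5646 [0.5721 0.2966] yaw 8.36 iou 0.967
24.43 [0.5782 0.1696 0.2114] jaw 8.52 z [ 0.004 -0.    -1.   ] [ 0.27  0.39  1.56 -0.    1.19  0.12]
tucked 0.64 4856 [0.577  0.2517] yaw 8.7 iou 0.976
```

Request:
step_arm(targets=[[-0.0043, 0.05, -0.02, 0, 0, 0, 1], [-0.0043, 0.11, -0.05, 0, 0, 0, 1], [-0.0043, 0.139, -0.08, 0, 0, 0, 1], [-0.0043, 0.139, -0.11, 0, 0, 0, 1], [-0.0043, 0.139, -0.13, 0, 0, 0, 1], [-0.0043, 0.139, -0.134, 0, 0, 0, 1], [-0.0043, 0.139, -0.134, 0, 0, 0, 1], [-0.0043, 0.139, -0.134, 0, 0, 0, 1]])

```text
t: 25.52
tcp_pos: [0.5757, 0.2741, 0.1121]
tcp_rot: [[-0.148, 0.989, 0.006], [0.989, 0.148, 0.001], [-0.0, 0.006, -1.0]]
wrist_force: [0.7, 0.4, -3.9]
grip_width: 0.67
```

Request:
step_arm(targets=[[-0.001, 0, -0.003, 0, 0.01, 0, 1], [-0.001, 0, -0.006, 0, 0.01, 0, 1], [-0.001, 0, -0.0085, 0, 0.01, 0, 1], [-0.001, 0, -0.0095, 0, 0.01, 0, 1], [-0.001, 0, -0.0095, 0, 0.01, 0, 1], [-0.001, 0, -0.0095, 0, 0.01, 0, 1]])

```text
t: 26.28
tcp_pos: [0.5749, 0.2741, 0.105]
tcp_rot: [[-0.148, 0.989, 0.001], [0.989, 0.148, 0.001], [0.0, 0.001, -1.0]]
wrist_force: [0.2, 0.1, -1.7]
grip_width: 0.672
```

Request:
step_arm(targets=[[0, 0, -0.0013, 0, 0, 0, 1], [0, 0, -0.0022, 0, 0, 0, 1], [0, 0, -0.0022, 0, 0, 0, 1]])

```text
t: 26.65
tcp_pos: [0.5751, 0.2742, 0.1039]
tcp_rot: [[-0.148, 0.989, 0.002], [0.989, 0.148, 0.001], [0.001, 0.002, -1.0]]
wrist_force: [-0.6, -1.1, 2.2]
grip_width: 0.668
```

It seated at 0.1039 against an expected 0.1036. Release and look.

Request:
step_arm(targets=[[0, 0, 0, 0, 0, 0, 0.3], [0, 0, 0, 0, 0, 0, 0.1], [0, 0, 0, 0, 0, 0, -0.2], [0, 0, 0, 0, 0, 0, -0.6], [0, 0, 0, 0, 0, 0, -0.9], [0, 0, 0.02, 0, 0, 0, -1], [0, 0, 0.06, 0, 0, 0, -1], [0, 0, 0.12, 0, 0, 0, -1], [0, -0.05, 0.17, 0, 0, 0, -1], [0, -0.1, 0.18, 0, 0, 0, -1], [0, -0.16, 0.18, 0, 0, 0, -1], [0, -0.16, 0.18, 0, 0, 0, -1], [0, -0.16, 0.18, 0, 0, 0, -1]])

```text
t: 28.28
tcp_pos: [0.5753, 0.1545, 0.2398]
tcp_rot: [[-0.148, 0.989, 0.003], [0.989, 0.147, 0.002], [0.001, 0.003, -1.0]]
wrist_force: [-0.6, 0.3, 0.8]
grip_width: 0.999
```

```bash
python3 - <<'E'
from h import *
look("w17","spare",.104,(.575,.274,.15))
look("w18","tucked",.066,(.577,.252,.15))
f=eyes.grab_frame("top")
a=cv2.imread("pics/w18.png")[0:300,150:450]
b=f["pixels"][90:390,100:560,::-1]
cv2.imwrite("pics/fin.png",np.hstack([a,b]))
for n,p in [("spanner",(.376,-.025)),("stand",(.564,-.269)),("flange",None),("jar",None)]:
    print(n,[np.round(q["point"],3).tolist() for q in finder.mark_of("top",n)[:2]])
E
```

```text
28.27 [0.5753 0.1545 0.2398] jaw 8.48 z [ 0.003  0.002 -1.   ] [0.24 0.36 1.53 0.   1.25 0.09]
spare 0.96 5896 [0.5742 0.274 ] yaw 8.49 iou 0.974
28.38 [0.5752 0.1551 0.2392] jaw 8.56 z [ 0.002  0.001 -1.   ] [0.24 0.36 1.53 0.   1.25 0.09]
tucked 0.97 2351 [0.5788 0.236 ] yaw 4.63 iou 0.588
spanner [[0.38, -0.025, -0.003]]
stand [[0.56, -0.266, -0.002], [0.581, 0.231, 0.026]]
flange [[0.724, -0.036, -0.002]]
jar [[0.521, -0.478, -0.001], [0.706, 0.042, 0.002]]
```

View pics/fin.png

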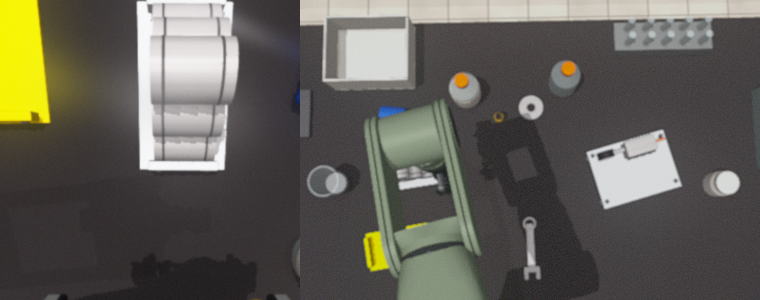

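The pyramid is complete and in line, with the top vessel at crop (195,70). The low "tucked" fit comes from the top vessel hiding part of it. The bystanders have not moved, so I'm handing the job in.

```bash
python3 -c "
from workcell import order;print(order.close_job())"
```

```text
the job is handed in; nothing more can be done
None
```

The pyramid is finished and the job was handed in at about 28.6 s of the 56 s allowed.

- **Drawing out:** I drew the tucked vessel straight out from under the plate and let go of it on the open bench. My first grip on it sat too high (12.6 N on the wrist), so I opened, went about 10 mm lower and gripped again before pulling.
- **Second row:** I took that vessel by its two flat ends and lowered it into the gap. It touched at the expected height with about 5 N. The wrist camera then put it at (0.577, 0.252), within 1 mm of the target and in line with the mate.
- **Top:** I picked up the spare by its ends and saddled it on the two. It touched at a tool height of 0.104 m with about 2 N. The last look put it at (0.574, 0.274), yaw 8.5°, within 1 mm of the spot worked out from the other vessels.

**Last checks:** In the last pictures the bystanders in view looked unmoved; the arm hid the blue vessel and part of the cradle from the top camera. The detector's spanner and stand positions were within about 4 mm of the first ones. The final fit of the second-row vessel was poor (overlap 0.59) because the top vessel hides part of it. The picture shows it in place, and the fit before the top one went on was good (0.98).

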